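Sort the guide pillar and the slide bar into the mould-parts bins

ROBOT

A 6-joint arm with a two-finger parallel gripper is mounted at the origin on the work surface. World frame = base frame: x ahead of the robot, y to its left, z up, the work surface at z = 0. Lengths are in m, angles in degrees, forces in N, time in s.
With the tool pointing down it reaches from about 0.35 to 0.875 m from the base axis. Payload 4.2 kg.
Tool frame: the origin (TCP) lies midway between the tips of the shut fingers; the grasp point (between the pads) lies 19 mm behind it; y points along the fingers, z is the direction in which the jaws open and shut, and the axes are right-handed (so a half turn about y gives the same grasp; the last joint's range is limited). The gripper opens to 87 mm and grips with 3 to 60 N. Pads are 19 mm wide; open, the fingers measure 117 mm over their backs; the gripper's body (75 mm by 190 mm) begins 51 mm behind the grasp point.
Start: joints at [-55.084, 22.042, 0.453, 0, -68.411, -14.817], TCP at [0.215, -0.587, 0.223] pointing down, gripper open.
Joint ranges: [-179.83, 179.83], [-69.29, 118.12], [-61.27, 80.66], [-181.25, 117.63], [-171.15, -9.14], [-177.46, 177.46]. Speed limits (degrees/s): [159.86, 159.86, 180, 180, 180, 180].

INTERFACE

Orientations are given as [roll, pitch, yaw] about the fixed x, y, z axes, in that order (R = Rz(yaw) Ry(pitch) Rx(roll)).
In Python, from workcell import env gives the robot as it stands. The module is installed in compiled form; this text tells all that it offers. Calls block until the motion is done:
- env.goto(position, orientation): joint-space move of the TCP to a pose.
- env.move_straight(position, rotation=None, rate=0.15, force_limit=None): straight line of the TCP; rotation=None keeps the orientation; rate is the mean speed in m/s. With force_limit (N) it stops when the force on the tool has changed by that much, and returns True; else False.
- env.set_joints(angles): joint-space move.
- env.gripper_to(opening, grasp_force=None): opening from 0.0 (shut) to 1.0 (fully open); grasp_force is the grip in N (None keeps the last); returns when the fingers have stopped.
- env.dwell(seconds).
- env.inverse_kinematics(position, orientation): joint angles nearest the present ones, or None.
- env.read_state(): the state.
- env.grab_frame(name): name is "scene" or "top" or "wrist"; returns a dict with "image" (400x640x3 uint8, blue, green, red), "fx", "fy", "cx", "cy" (pixels), "position" and "orientation" of the camera in the world. Camera axes: x right, y up, looking along -z (the intrinsics and any distortion apply to the point x, -y, -z); pixel columns grow to the right and rows downward; lengths in m; the calibration is good to about 2 mm. A picture is of the moment at which its call begins. There is no depth.
A pose or a line that the arm cannot do raises env.Unreachable and nothing moves.
- env.close_job(): hands the job in, once; it reports no verdict.
Trained networks look in a picture, given as the dict that the camera call returned (one of the last four; its "shot" number tells which), for a name from the list of things; names that differ only in an ending like _2 or _b are one class to them, and where a whole thing is asked for, a point or a joint stands for the part that bears it (a point fixed in the world has none). Each returns a list of dicts, best first, with "score" (0 to 1); they miss things now and then, are a little off and sometimes report something else, mostly with a low value. They report only what shows in the picture. A call takes as long as a camera call.
- env.search_frame(picture, thing): "xyz" ([x, y, z] in m, in world coordinates, good to about 4 mm: the middle of the surface that is visible of it).
- env.trace(picture, thing): "mask" (400x640 bool, what is visible of it).
The state is a dict: "clock": time; "joint_positions": joint angles; "qvel": joint speeds; "joint_torque": joint torques, N m; "position": TCP position; "tool_rot": TCP orientation; "force": force on the tool from outside, world axes, zero at the start; "wrist_torque": the same for the moment, N m; "opening": opening from 0.0 (shut) to 1.0 (fully open).
Only numpy, scipy, OpenCV 4.12 (cv2) and the standard library are available. Lean on these libraries where they do the work, as an engineer would, in place of code of your own. Each camera call takes 0.05 s, during which the arm holds its last target. There are 200 camera calls.

TASK

Put away the loose mould parts. First lift the lid off the covered grey bin by its black knob and set it flat, knob up, on the bench; next lay the round steel guide pillar flat in that bin. Then draw the flat steel bar out from under the propped-up plate by its projecting end, lay it down flat on the bench well clear of the plate and let go, take it again by its middle and lay it flat in the open bin; set things down gently without letting them fall, and leave the other tools and parts on the bench where they are.

Things in the scene. Friction and masses are not known exactly. Their poses are not given: they have to be found in the camera images.
- lid: loose aluminium lid of the covered bin: plate 190 (x) x 105 (y) x 4 mm, with a lip 172 x 87 x 6 mm beneath that sits inside the bin walls with 5 mm play. Origin: centre of the lip's underside; plate at z = 6 to 10 mm; at its centre an upright round black knob, 26 mm diameter, z = 10 to 46 mm. It starts on the covered bin, origin 44 mm above the bench
- bin_lidded: the grey bin that starts covered, fixed: outside 190 (x) x 105 (y) x 50 mm high, walls and floor 4 mm thick, open above once the lid is off. Origin at the centre of its underside, on the bench. It may be the left or the right one of the two bins
- bin_open: the open grey bin, fixed, same size and make as the covered bin, empty and without a lid. Origin at the centre of its underside, on the bench
- pillar: round steel guide pillar lying on the bench, a plain cylinder 28 mm diameter, 130 mm long with thin dark grooves, 0.6 kg. Origin at its centre, on the axis (14 mm above what it lies on); its x axis runs along its length
- bar: flat steel bar, 150 (x) x 30 (y) x 18 mm high, 0.6 kg, lying on the bench half under the propped plate. Origin at the centre of its underside; x along its length. The end at its -x side projects about 60 mm in front of the plate
- stand: steel mould plate propped on two rails, fixed: plate 120 (x) x 150 (y) mm, underside 30 mm and top 52 mm above the bench (small raised piece on top to 60 mm); the rails run along x at both y edges, 106 mm apart. Origin on the bench under its centre; the bar comes out on the -x side, past the plate's edge at x = -60 mm
- wrench: bystander, to be left alone: steel open-ended wrench, 170 mm long, lying on the bench; origin under its middle
- bush: bystander, to be left alone: upright brass guide bush (tube), 48 mm outside diameter, 40 mm high; origin at the centre of its underside
- oil: bystander, to be left alone: white plastic oil bottle with red cap, 56 mm diameter, 150 mm high; origin at the centre of its underside
- jar: bystander, to be left alone: amber jar with black lid, 68 mm diameter, 70 mm high; origin at the centre of its underside
- brush: bystander, to be left alone: brush lying on the bench, about 200 mm long; origin under its middle

How it is judged:
By the outcome, as a careful person would: the job done as asked, in the order asked, and still so for the second after the job is handed in, with the robot touching nothing.
It also fails if it takes over 72 s, if anything falls off the work surface, if the arm or the gripper's body presses on something with over 40 N, if the wrist force passes 120 N, or if a joint passes its speed limit or range.

## Working session

There is one attempt and no reset: what is moved stays moved. The work goes in short steps, each a Python script; the robot and the scene stay as the last script left them, time stands still between calls to the robot, and variables do not carry over. Pictures are saved under pics/ and viewed, about 8 in all and at most 12, crops included, and the job is handed in when it is done.

```bash
mkdir -p pics; cat > h.py <<'E'
import numpy as np, cv2
from scipy.spatial.transform import Rotation as R
from workcell import env
def ray(f,u,v):
    d=np.array([(u-f["cx"])/f["fx"],-(v-f["cy"])/f["fy"],-1.0])
    o=f["orientation"]; o=np.array(o,float)
    M=o if o.shape==(3,3) else R.from_euler('xyz',o,degrees=True).as_matrix()
    return np.array(f["position"]),M@d
def onz(f,u,v,z):
    p,d=ray(f,u,v); return p+d*(z-p[2])/d[2]
def rect(f,mask,z):
    c=max(cv2.findContours(mask.astype(np.uint8),cv2.RETR_EXTERNAL,cv2.CHAIN_APPROX_NONE)[0],key=cv2.contourArea)[:,0]
    P=np.array([onz(f,u,v,z)[:2] for u,v in c]).astype(np.float32)*1000
    r=cv2.minAreaRect(P); return np.round(r[0],1),np.round(r[1],1),round(r[2],1)
def save(f,n): cv2.imwrite(f"pics/{n}.png",f["image"])
E
python3 - <<'E'
from h import *
s=env.read_state(); print({k:np.round(s[k],3) for k in ("clock","position","tool_rot","force")})
for n in ("scene","top"):
    f=env.grab_frame(n); save(f,n); print(n,{k:f[k] for k in f if k!="image"})
    for t in ["lid","bin_lidded","bin_open","pillar","bar","stand","wrench","bush","oil","jar","brush"]:
        r=env.search_frame(f,t); print(t,[(np.round(x["xyz"],3).tolist(),round(x["score"],2)) for x in r[:2]])
        if n=="top" and t in("lid","bin_open","pillar","bar","stand","wrench","brush","bin_lidded"):
            z={"lid":.054,"bin_open":.05,"bin_lidded":.05,"pillar":.014,"bar":.018,"stand":.052}.get(t,.005)
            for m in env.trace(f,t)[:1]: print("   ",rect(f,m["mask"],z),round(m["score"],2))
print(env.read_state()["clock"])
E
```

```text
{'clock': np.float64(0.0), 'position': array([ 0.215, -0.586,  0.221]), 'tool_rot': array([-8.9879e+01,  4.0000e-03,  2.0088e+01]), 'force': array([0.317, 0.754, 0.316])}
scene {'fx': 494.94603687333444, 'fy': 494.94603687333444, 'cx': 321.6631883883389, 'cy': 202.03212963495454, 'position': array([1.03261779, 0.99698128, 1.23440407]), 'orientation': array([ 43.59936781,   1.17105682, 150.10645424]), 'shot': 1}
lid [([0.658, -0.089, 0.055], 0.69)]
bin_lidded [([0.668, -0.048, 0.024], 0.84)]
bin_open [([0.639, 0.038, 0.011], 0.75)]
pillar [([0.478, -0.254, 0.021], 0.52)]
bar []
stand [([0.644, 0.33, 0.049], 0.56)]
wrench [([0.418, -0.043, 0.006], 0.72)]
bush [([0.454, 0.09, 0.026], 0.65)]
oil [([0.419, -0.041, 0.005], 0.6), ([0.615, -0.451, 0.079], 0.58)]
jar [([0.511, 0.504, 0.064], 0.95)]
brush [([0.345, 0.485, 0.016], 0.59), ([0.478, -0.25, 0.025], 0.3)]
top {'fx': 499.4275828670178, 'fy': 499.4275828670178, 'cx': 313.7602319925143, 'cy': 195.60557429439228, 'position': array([0.20235303, 0.02981155, 1.48656463]), 'orientation': array([ 12.20382167,   0.29750462, -94.9070664 ]), 's
[... 224 characters left out ...]
, 106.7]), 6.2) 0.47
bin_open [([0.643, 0.048, 0.004], 0.69)]
    (array([635.4,  45.6]), array([202.2, 108.7]), 8.1) 0.56
pillar [([0.466, -0.264, 0.022], 0.74)]
    (array([ 659.3, -102. ]), array([198.9, 109.7]), 7.2) 0.3
bar [([0.562, 0.279, 0.015], 0.48)]
    (array([561.2, 279.6]), array([63.9, 28.5]), 34.5) 0.7
stand [([0.634, 0.316, 0.055], 0.65)]
    (array([553.8, 273.2]), array([63.2, 27.5]), 34.3) 0.61
wrench [([0.406, -0.049, 0.009], 0.69)]
    (array([408.5, -53.1]), array([ 37.1, 147.9]), 89.9) 0.84
bush [([0.446, 0.082, 0.041], 0.47)]
oil [([0.598, -0.46, 0.094], 0.59)]
jar [([0.488, 0.481, 0.067], 0.7), ([0.559, -0.074, 0.029], 0.46)]
brush [([0.34, 0.471, 0.014], 0.69)]
1.6
```

View pics/top.png

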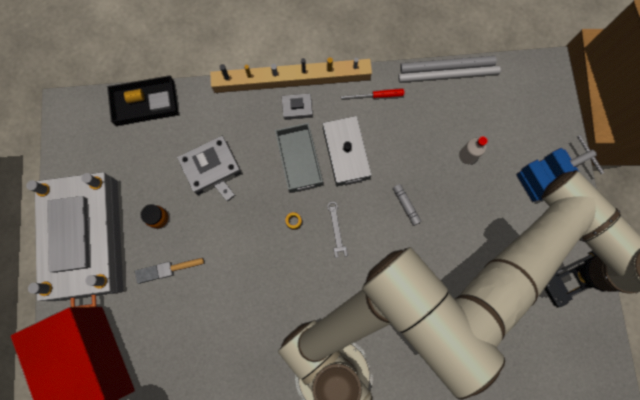

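View pics/scene.png

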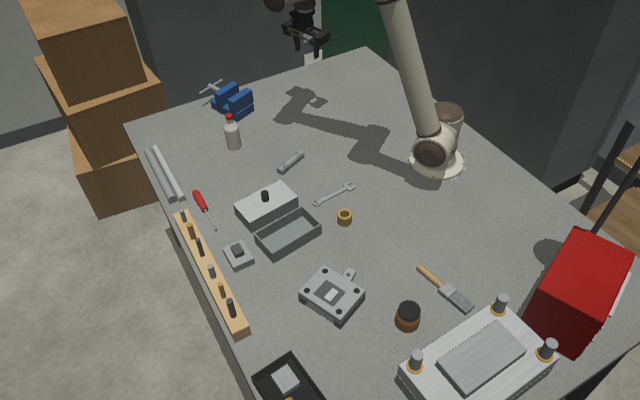

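The top view shows the covered bin with its knob at (347,146), the open bin at (299,158), the pillar at (405,204) and the bar end at (224,190) under the stand. The oil bottle is at (478,147). The scene view agrees. The bench between the lid and the oil bottle is free, so the lid can go there. Next I'll go over the lid for a close look.

```bash
python3 - <<'E'
from h import *
for y in (7,-83,97): print(y,env.inverse_kinematics([.62,-.1,.25],[-90,0,y]), env.inverse_kinematics([.67,-.29,.1],[-90,0,y]))
env.goto([.60,-.1,.30],[-90,0,7]); s=env.read_state(); print(s["clock"],s["position"],s["joint_positions"])
f=env.grab_frame("wrist"); save(f,"w1"); print({k:f[k] for k in f if k!="image"})
for t,z in (("lid",.054),("bin_open",.05),("pillar",.014)):
    r=env.search_frame(f,t); print(t,[(np.round(x["xyz"],3).tolist(),round(x["score"],2)) for x in r[:2]])
    for m in env.trace(f,t)[:1]: print("   ",rect(f,m["mask"],z),round(m["score"],2))
E
```

```text
7 [ 5.57885412e+00  2.13985898e+01  3.43384517e+00 -2.54444375e-14
 -7.20352554e+01 -8.85788541e+01] [-1.07612212e+01  3.73520790e+01  8.55426003e+00 -2.54444375e-14
 -6.12021810e+01 -7.22387788e+01]
-83 None [ -10.76122118   37.352079      8.55426003    0.          -61.20218102
 -162.23877882]
97 [  5.57885412  21.39858978   3.43384517   0.         -72.03525539
   1.42114588] [-10.76122118  37.352079     8.55426003   0.         -61.20218102
  17.76122118]
3.8333 [ 0.5997796  -0.10076185  0.29987517] [ 5.69830986e+00  1.80597569e+01  5.55327540e+00  3.11959586e-03
 -7.75133431e+01 -8.87620118e+01]
{'fx': 284.7311431468434, 'fy': 284.7311431468434, 'cx': 320.348587888146, 'cy': 206.42287842592282, 'position': array([ 0.53223264, -0.10899703,  0.46212061]), 'orientation': array([-1.44759600e+01,  5.20802202e-02,  9.68793041e+01]), 'shot': 3}
lid [([0.629, -0.101, 0.059], 0.85)]
    (array([ 631.9, -100.8]), array([158.1, 107.3]), 8.0) 0.58
bin_open [([0.614, 0.057, 0.004], 0.77)]
    (array([619.1,  40.5]), array([156.6, 116.5]), 7.9) 0.98
pillar [([0.466, -0.262, 0.028], 0.7)]
    (array([ 468.2, -264.9]), array([135. ,  28.9]), 22.4) 0.64
```

View pics/w1.png

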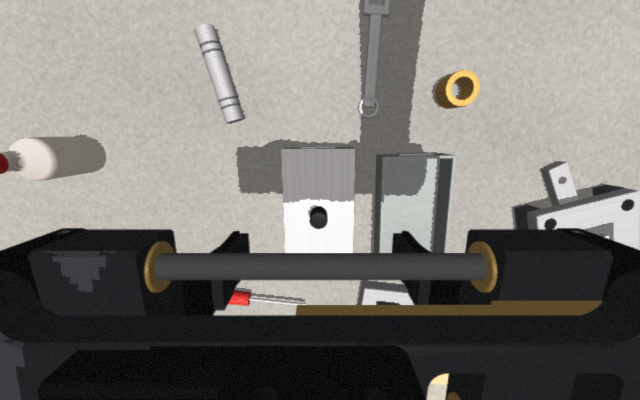

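The wrist view shows the knob at about (318,215) on the lid, with the lid's near edge at row 149. The pillar is at (207–235, 28–120), the bar end at (560,182) with a hole, and the open bin at (413,200). I'll get the knob's exact position from its dark blob.

```bash
python3 - <<'E'
from h import *
im=cv2.imread("pics/w1.png"); g=im.max(2)
f={'fx':284.7311,'fy':284.7311,'cx':320.3486,'cy':206.4229,'position':[0.53223264,-0.10899703,0.46212061],'orientation':[-14.47596,0.05208,96.8793]}
m=(g<70).astype(np.uint8); m[:190]=0;m[240:]=0;m[:,:290]=0;m[:,348:]=0
n,l,st,c=cv2.connectedComponentsWithStats(m); print(st[1:],c[1:])
x,y,w,h,_=st[1+np.argmax(st[1:,4])]
for u,v,z in((x,y+h/2,.09),(x+w,y+h/2,.09),(x+w/2,y+h,.09),(x+w/2,y,.054),(x+w/2,y+h-w/2,.09)): print(u,v,onz(f,u,v,z))
# lid near edge corners at plate top z .054
print("lid corners",onz(f,282,149,.054),onz(f,355,149,.054))
print("bin corners",onz(f,376,155,.05),onz(f,453,155,.05))
print(g[200:232:2,300:338:2])
E
```

```text
[[310 207  17  21 289]] [[317.95847751 217.03114187]]
310 217.5 [ 0.64483204 -0.10996576  0.09      ]
327 217.5 [ 0.64204939 -0.08695417  0.09      ]
318.5 228 [ 0.65841599 -0.09667757  0.09      ]
318.5 207 [ 0.63808809 -0.09935746  0.054     ]
318.5 219.5 [ 0.64627087 -0.09812284  0.09      ]
lid corners [ 0.56050196 -0.16031789  0.054     ] [ 0.54819351 -0.05833915  0.054     ]
bin corners [ 0.55307681 -0.02681212  0.05      ] [0.53990447 0.08230712 0.05      ]
[[247 250 251 251 252 249 251 250 249 199 250 251 251 250 247 178 155 164
  188]
 [252 251 252 252 252 251 252 252 251 251 251 253 252 251 253 251 251 251
  252]
 [251 252 252 252 252 251 252 249 248 251 252 252 252 252 252 252 252 252
  252]
 [251 251 252 252 252 241 172 140  98 110 121 246 252 251 252 252 252 252
  252]
 [252 251 252 252 251 170 105  33   5  10  14  37 175 251 252 251 252 252
  252]
 [252 251 252 252 192 135  32  14  21  12  13  20  41 198 252 251 252 252
  252]
 [252 251 252 252 171  82  19  22  40  38  36  25  18 120 251 251 252 252
  252]
 [252 251 252 252 192  60  33  52  61  70  68  57  41  83 251 251 252 252
  252]
 [252 251 252 252 246  57  47  57  59  61  60  64  56  65 250 251 252 251
  252]
 [252 251 252 252 248  85  56  57  54  59  59  60  60  65 249 251 252 251
  252]
 [252 250 252 252 246  65  52  54  51  54  56  55  52  63 249 250 251 251
  252]
 [252 251 252 252 246  72  44  47  53  54  49  50  52  83 250 251 251 251
  252]
 [252 250 252 252 251 175  47  45  46  47  49  47  50 156 251 250 252 251
  251]
 [252 250 252 252 251 246 151  51  45  42  49  50 118 246 251 250 251 251
  252]
 [252 251 252 252 251 250 250 218 128 102 137 198 248 250 251 250 251 251
  252]
 [252 250 252 252 251 250 250 250 250 248 251 252 250 250 251 250 251 251
  252]]
```

```bash
python3 - <<'E'
from h import *
S=lambda t:(lambda s:print(t,round(s["clock"],2),np.round(s["position"],4),np.round(s["force"],1),round(s["opening"],3)))(env.read_state())
P=[-90,0,7]
env.goto([.647,-.098,.12],P)
print(env.move_straight([.647,-.098,.062],rate=.1,force_limit=15)); S("down")
env.gripper_to(0,30); S("grip")
env.move_straight([.647,-.098,.14],rate=.1); S("lift")
env.move_straight([.67,-.295,.14],rate=.2)
env.move_straight([.67,-.295,.032],rate=.12); S("low")
print(env.move_straight([.67,-.295,.014],rate=.03,force_limit=5)); S("placed")
f=env.grab_frame("wrist"); save(f,"w2")
E
```

```text
False
down 5.68 [ 0.6477 -0.098   0.0629] [-0.4 -0.3  0. ] 1.0
grip 6.72 [ 0.647 -0.098  0.062] [ 0.5 -0.6 -0.2] 0.29
lift 7.65 [ 0.6463 -0.0979  0.139 ] [ 0.9 -0.1 -3.6] 0.29
low 9.84 [ 0.6709 -0.2952  0.0332] [ 0.5 -1.2 -2.2] 0.293
True
placed 10.34 [ 0.67   -0.295   0.0176] [ 0.5 -0.1  3.5] 0.288
```

View pics/w2.png

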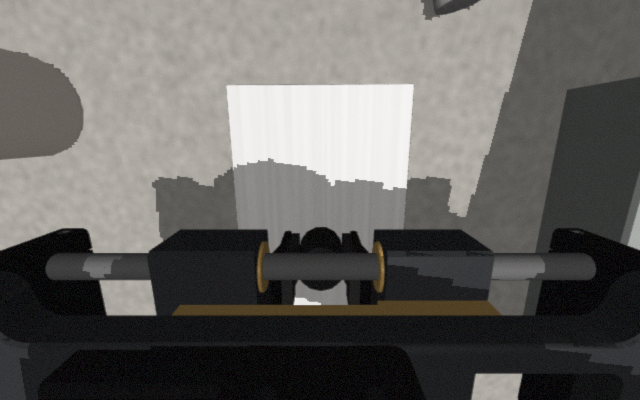

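The lid rests on the bench: contact came at TCP z 0.0176, where 0.018 was expected. It looks level and square. Next I'll release it and take one look at the pillar and the uncovered bin.

```bash
python3 - <<'E'
from h import *
env.gripper_to(.6); env.move_straight([.67,-.295,.12],rate=.15)
env.goto([.59,-.16,.30],[-90,0,7])
f=env.grab_frame("wrist"); save(f,"w3"); np.save("w3.npy",{k:f[k] for k in f},allow_pickle=True)
for t,z in (("pillar",.014),("bin_lidded",.05),("lid",.010)):
    r=env.search_frame(f,t); print(t,[(np.round(x["xyz"],3).tolist(),round(x["score"],2)) for x in r[:2]])
    for m in env.trace(f,t)[:1]: print("   ",rect(f,m["mask"],z),round(m["score"],2))
print(env.read_state()["clock"])
E
```

```text
pillar []
    (array([ 468.6, -264.5]), array([134. ,  29.9]), 22.3) 0.6
bin_lidded [([0.622, -0.101, 0.006], 0.92)]
    (array([ 620.8, -100.8]), array([144.2, 105.7]), 7.0) 0.79
lid [([0.641, -0.292, 0.015], 0.85)]
    (array([ 655. , -296.8]), array([158.3, 105.7]), 6.9) 0.94
13.3
```

View pics/w3.png

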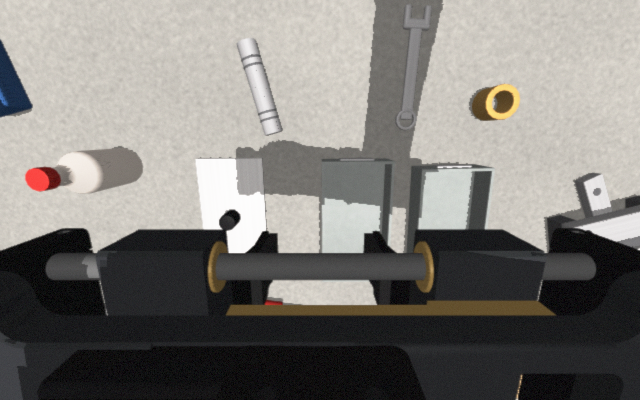

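The open bins, the lid and the pillar all match their expected sizes. The covered bin's centre is (0.644,-0.098), yaw 7°. The pillar is at (0.470,-0.264), yaw 22.3°. The lid lies at (0.671,-0.295), knob up. Now I'll move the pillar.

```bash
cat >> h.py <<'E'
def S(t):
    s=env.read_state(); print(t,round(s["clock"],2),np.round(s["position"],4),"F",np.round(s["force"],1),"T",np.round(s["wrist_torque"],2),round(s["opening"],3))
E
python3 - <<'E'
from h import *
p=[.470,-.264]; b=[.644,-.098]
env.goto([*p,.10],[-90,0,22.3])
print(env.move_straight([*p,.005],rate=.1,force_limit=15)); S("down")
env.gripper_to(0,45); S("grip")
env.move_straight([*p,.14],rate=.12); S("lift")
env.move_straight([*b,.14],rotation=[-90,0,7],rate=.15); S("over")
f=env.grab_frame("wrist"); save(f,"w4")
E
```

```text
False
down 15.4 [ 0.4706 -0.2641  0.0056] F [-0.4  0.5  0.3] T [-0.01 -0.07  0.01] 0.601
grip 15.97 [ 0.47   -0.2639  0.0052] F [-0.7  0.7  1.9] T [0.41 0.15 0.01] 0.312
lift 17.25 [ 0.4692 -0.2637  0.1389] F [ 1.1  0.5 -6.6] T [-0.04 -0.03  0.04] 0.308
over 19.0 [ 0.6434 -0.0986  0.14  ] F [ 0.4  0.8 -7.7] T [-0.03  0.01 -0.01] 0.308
```

View pics/w4.png

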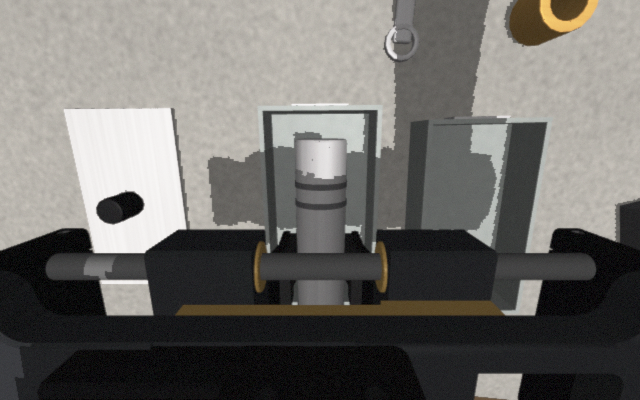

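The pillar is held level, at about (320,140–300), centred over the bin. The rim sides are at columns 262 and 378. Next I'll lower it in, then look at the bar.

```bash
python3 - <<'E'
from h import *
b=[.644,-.098]
env.move_straight([*b,.024],rate=.12); S("low")
print(env.move_straight([*b,.006],rate=.03,force_limit=5)); S("placed")
env.gripper_to(.48); env.move_straight([*b,.14],rate=.15); S("up")
env.goto([.63,.29,.28],[-90,0,34.5]); S("view")
f=env.grab_frame("wrist"); save(f,"w5")
for t,z in (("bar",.018),("stand",.052),("bin_open",.05),("bush",.04),("pillar",.02)):
    r=env.search_frame(f,t); print(t,[(np.round(x["xyz"],3).tolist(),round(x["score"],2)) for x in r[:2]])
    for m in env.trace(f,t)[:1]: print("   ",rect(f,m["mask"],z),round(m["score"],2))
E
```

```text
low 20.17 [ 0.645  -0.098   0.0251] F [ 0.1 -0.4 -5.7] T [-0.01 -0.02  0.08] 0.31
True
placed 20.68 [ 0.6439 -0.098   0.0092] F [-1.2 -0.4  6.6] T [0.12 0.07 0.01] 0.307
up 22.32 [ 0.6432 -0.098   0.1388] F [-0.1  0.5 -0.1] T [-0.05 -0.03 -0.09] 0.48
view 23.84 [0.6302 0.2887 0.2793] F [-0.1  0.3  0.2] T [-0.07 -0.02  0.05] 0.481
bar [([0.558, 0.274, 0.02], 0.97)]
    (array([562.5, 279.8]), array([59.4, 29. ]), 34.9) 0.7
stand [([0.637, 0.311, 0.053], 0.87)]
    (array([638.1, 318.2]), array([122.2, 150. ]), 22.2) 0.92
bin_open [([0.636, 0.032, 0.003], 0.69)]
    (array([639.1,  56.2]), array([191.2, 124. ]), 8.2) 0.57
bush [([0.684, -0.096, 0.025], 0.64)]
pillar [([0.654, -0.088, 0.029], 0.9)]
    (array([657.3, -95.5]), array([108.6,  37.2]), 6.1) 0.83
```

View pics/w5.png

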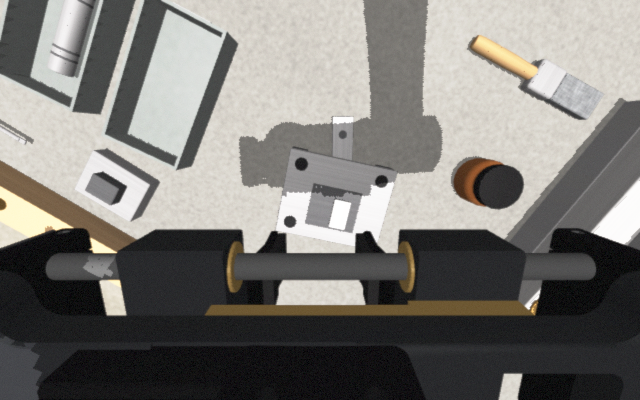

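The bar's end projects at (342,140), with its yaw 34.9° against the stand's 22.2°. The jar is at (490,185), clear of the work, and the pillar lies flat in its bin. I'll grip the bar 24 mm from its end and draw it along its own axis.

```bash
python3 - <<'E'
from h import *
a=np.radians(34.9); u=np.array([np.cos(a),np.sin(a)])
e=np.array([.5625,.2798])-.0297*u; g=e+.024*u; q=g-.185*u; print(g,q)
env.gripper_to(.6)
env.goto([*g,.12],[-90,0,34.9])
print(env.move_straight([*g,.004],rate=.08,force_limit=12)); S("down")
env.gripper_to(0,45); S("grip")
print(env.move_straight([*q,.004],rate=.1,force_limit=40)); S("drawn")
env.dwell(.2)
env.gripper_to(.6); S("rel")
env.move_straight([*q,.10],rate=.15)
v=q+.051*u+.11*u
env.goto([*v,.26],[-90,0,34.9]); S("view")
f=env.grab_frame("wrist"); save(f,"w6")
for t,z in (("bar",.018),("bin_open",.05),("stand",.052)):
    r=env.search_frame(f,t); print(t,[(np.round(x["xyz"],3).tolist(),round(x["score"],2)) for x in r[:2]])
    for m in env.trace(f,t)[:1]: print("   ",rect(f,m["mask"],z),round(m["score"],2))
E
```

```text
[0.55782513 0.27653877] [0.40609704 0.17069178]
False
down 27.26 [0.5582 0.2768 0.0046] F [-0.9  0.8 -0.6] T [0.1  0.02 0.03] 0.603
grip 27.79 [0.5578 0.2767 0.0041] F [-0.8  1.4  1.3] T [ 0.21  0.32 -0.01] 0.337
False
drawn 29.79 [0.4061 0.1707 0.004 ] F [-0.2  1.1  1.3] T [0.33 0.01 0.02] 0.336
rel 30.71 [0.4061 0.1707 0.004 ] F [-0.3 -0.  -0.1] T [ 0.05  0.03 -0.03] 0.603
view 32.41 [0.5369 0.2621 0.2577] F [-0.4 -0.2 -1.4] T [-0.01  0.06 -0.05] 0.601
bar [([0.442, 0.192, 0.021], 0.84)]
    (array([448.1, 199.5]), array([149.5,  29.8]), 34.6) 0.76
bin_open [([0.638, 0.034, 0.005], 0.59)]
    (array([636.4,  56.1]), array([197.9, 124.4]), 7.9) 0.58
stand [([0.473, 0.462, 0.016], 0.71), ([0.624, 0.313, 0.053], 0.56)]
    (array([600.5, 296.4]), array([ 59.5, 137.2]), 22.3) 0.63
```

View pics/w6.png

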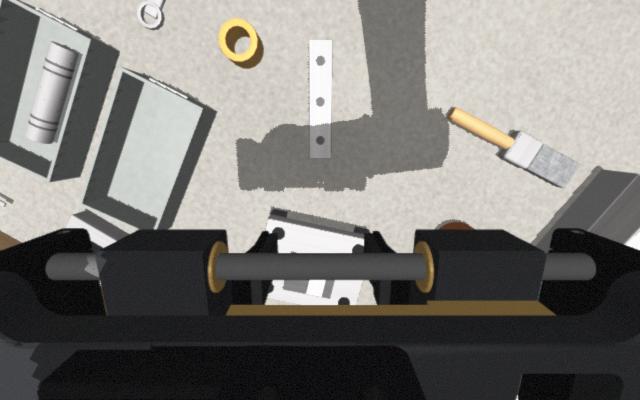

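The bar lies flat in the open at (320,40–157), clear of the plate, at centre (0.448,0.1995). That agrees with the grip, and its measured size is 149.5 x 29.8 mm. The pillar is flat in its bin. Next I'll take the bar by its middle.

```bash
python3 - <<'E'
from h import *
p=[.448,.1997]; b=[.641,.039]
env.goto([*p,.10],[-90,0,34.6])
print(env.move_straight([*p,.004],rate=.1,force_limit=12)); S("down")
env.gripper_to(0,45); S("grip")
env.move_straight([*p,.14],rate=.12); S("lift")
env.move_straight([*b,.14],rotation=[-90,0,7],rate=.15); S("over")
f=env.grab_frame("wrist"); save(f,"w7"); print({k:f[k] for k in f if k!="image"})
np.save("w7.npy",{k:f[k] for k in f},allow_pickle=True)
E
```

```text
False
down 34.67 [0.4485 0.2001 0.0045] F [-0.1 -0.3  0.7] T [0.01 0.04 0.06] 0.6
grip 35.2 [0.4481 0.1998 0.0043] F [-0.3  0.8  2.5] T [0.01 0.16 0.06] 0.341
lift 36.48 [0.4473 0.1992 0.139 ] F [ 0.1  0.2 -7.5] T [ 0.03 -0.01  0.04] 0.34
over 38.31 [0.6405 0.0396 0.1401] F [ 0.3  0.1 -7.6] T [ 0.04 -0.04  0.01] 0.34
{'fx': 284.7311431468434, 'fy': 284.7311431468434, 'cx': 320.348587888146, 'cy': 206.42287842592282, 'position': array([0.57297374, 0.03114014, 0.30234918]), 'orientation': array([-1.44802042e+01,  3.82758514e-02,  9.69908697e+01]), 'shot': 9}
```

View pics/w7.png

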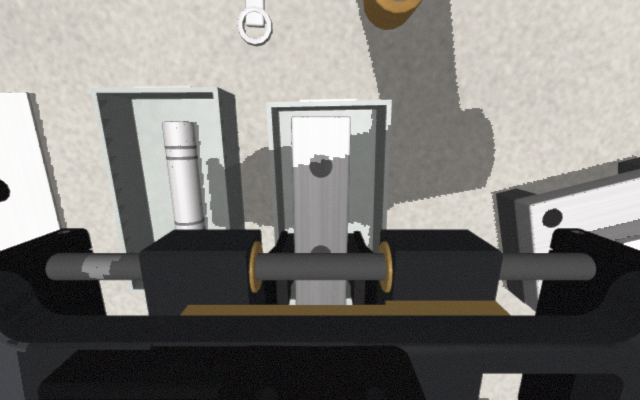

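The bar is centred over the open bin, whose rim corners are at about (267,104) and (391,101). I'll compute the bin's centre from those corners and then lower the bar.

```bash
python3 - <<'E'
from h import *
f=np.load("w7.npy",allow_pickle=True).item()
A,B=onz(f,267,103,.05)[:2],onz(f,391,100.5,.05)[:2]
a=np.radians(7); c=(A+B)/2+.095*np.array([np.cos(a),np.sin(a)])
w=np.linalg.norm(A-B); print(A,B,w,"centre",c)
b=np.array([.641,.039])
assert abs(w-.105)<.012 and np.linalg.norm(c-b)<.012
b=np.clip(c,b-.005,b+.005); print("use",b)
env.move_straight([*b,.14]); env.move_straight([*b,.024],rate=.12); S("low")
print(env.move_straight([*b,.006],rate=.03,force_limit=5)); S("placed")
env.gripper_to(.5); S("rel"); env.move_straight([*b,.16],rate=.15)
env.goto([.55,-.02,.34],[-90,0,7]); S("view")
f=env.grab_frame("wrist"); save(f,"w8")
for t,z in (("bar",.022),("pillar",.018),("lid",.010)):
    r=env.search_frame(f,t); print(t,[(np.round(x["xyz"],3).tolist(),round(x["score"],2)) for x in r[:2]])
    for m in env.trace(f,t)[:1]: print("   ",rect(f,m["mask"],z),round(m["score"],2))
E
```

```text
[ 0.55438594 -0.01629344] [0.53982161 0.08634002] 0.10366169683771952 centre [0.64139566 0.04660088]
use [0.64139566 0.044     ]
low 39.73 [0.6423 0.0442 0.0251] F [ 0.9  0.5 -7.3] T [ 0.02 -0.01  0.07] 0.343
True
placed 40.25 [0.6412 0.044  0.0083] F [-0.1  0.2  5.7] T [ 0.06  0.12 -0.02] 0.342
rel 40.84 [0.6385 0.0435 0.0054] F [-0.3 -0.7  0. ] T [-0.02  0.04 -0.06] 0.496
view 42.88 [ 0.5497 -0.0197  0.338 ] F [0.2 1.1 0.1] T [ 0.05  0.01 -0.  ] 0.501
bar [([0.62, 0.041, 0.028], 0.86), ([0.404, -0.048, 0.006], 0.24)]
    (array([623.7,  40.7]), array([117.5,  30.8]), 6.9) 0.71
pillar [([0.615, -0.099, 0.029], 0.97)]
    (array([ 626. , -100.5]), array([100.4,  28.6]), 6.4) 0.83
lid []
    (array([ 637.7, -298.7]), array([122.4, 105.7]), 7.4) 0.64
```

View pics/w8.png

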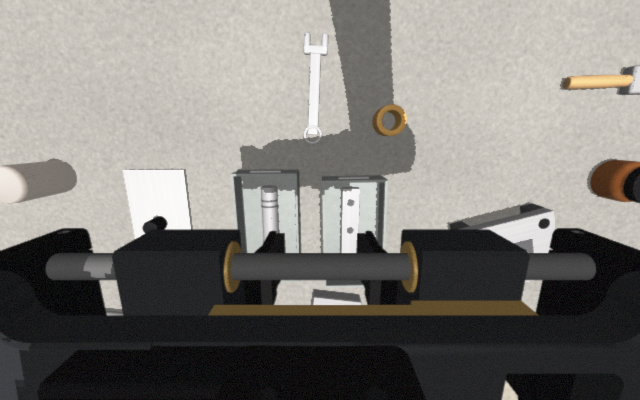

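Both parts lie flat in their bins: the pillar at (269,220) and the bar at (349,220). I'll take one overall check before handing in.

```bash
python3 - <<'E'
from h import *
f=env.grab_frame("scene"); save(f,"s2")
for t in ["lid","pillar","bar","wrench","bush","oil","jar","brush"]:
    r=env.search_frame(f,t); print(t,[(np.round(x["xyz"],3).tolist(),round(x["score"],2)) for x in r[:2]])
S("end")
E
```

```text
lid [([0.68, -0.284, 0.009], 0.81)]
pillar [([0.65, -0.092, 0.028], 0.89)]
bar [([0.645, 0.054, 0.022], 0.84)]
wrench [([0.42, -0.042, 0.008], 0.54)]
bush [([0.452, 0.088, 0.026], 0.6)]
oil [([0.613, -0.45, 0.078], 0.92)]
jar [([0.508, 0.505, 0.065], 0.67)]
brush [([0.347, 0.483, 0.019], 0.69)]
end 43.68 [ 0.55   -0.02    0.3401] F [ 0.1  0.5 -0.6] T [-0.06  0.01 -0.03] 0.499
```

View pics/s2.png

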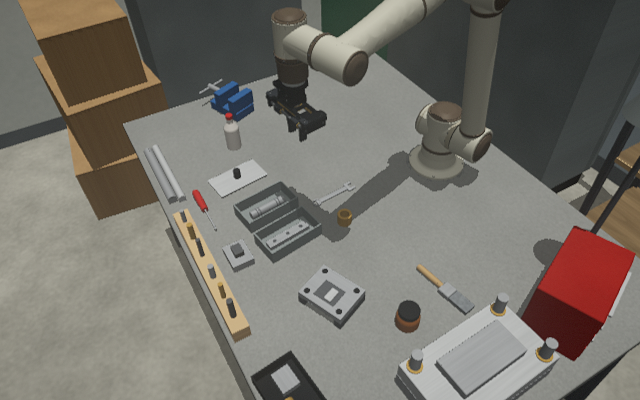

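The overall picture shows the lid flat with its knob up at (237,178), the pillar in its bin at (267,205) and the bar in the open bin at (288,233). The other parts haven't moved.

```bash
python3 -c "
from workcell import env
print(env.close_job())"
```

```text
the job is handed in; nothing more can be done
None
```

The job is done and handed in at about 44 s on the robot's clock, within the 72 s limit.

- **Lid:** I lifted it off by its knob and set it flat, knob up, on the bench at about (0.67, -0.295).
- **Pillar:** It lies flat in the bin that was covered.
- **Bar:** I drew it out by its end and released it on the bench, about 85 mm clear of the plate (worked out, not measured). I then took it again by its middle and laid it flat in the open bin.

Each part was lowered until a small contact force (5 N) stopped it, at the height expected. The last pictures show all three in place. The wrench, bush, oil bottle, jar and brush are within about 3 mm of where they were first found, which is within the measuring error.

**Disagreements:**
- Estimates of the open bin's centre differed by about 7 mm in y. I placed the bar between them, and it sits clear of the walls.
- During the bar's release the TCP read about 3 mm lower than at contact, with no force showing. The bar still lay flat in the pictures afterwards.

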